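Close the sample-curing jig and hold it pressed

TASK

The pottery samples in the blue curing jig must cure flat: pull the jig's red-knobbed locking slide fully out, then pick up the loose round metal cover by its black grip, slide it over the jig's centre pin until it drops on, and press it level and fully down against the sprung bed, onto the blue drum. Finish while still holding the cover pressed down, so that a colleague can lock it. Leave the jar, the pen pot and the box of sherds where they are, and do not let the jig's slide go back in.

Things in the scene. Friction and masses are not known exactly. Their poses are not given: they have to be found in the camera images.
- jig: Curing jig fixed to the table: blue drum 116 mm across, flat top 24 mm above the table; at its -x side a guide block 34 mm long, 60 wide, 28 high, with two dark cheeks up to 38 mm; a foot bar 8 mm high reaches 60 mm either way along y. Origin: on the table under the drum's centre, z up. The slide comes out along the jig's own -x (towards the robot at yaw 0).
- pin_tip (a point): Top of the jig's fixed steel locating pin, in the middle of the drum, 35 mm above the table: 10 mm diameter, tapering over its last 3 mm to 5 mm. It stands 6 mm above the raised bed and 11 mm above the drum's top.
- bed (a joint): Downward travel (m) of the white round sprung bed (72 mm across, coloured sherd chips set flush in it) on the drum. 0 = up, its top 5 mm above the drum's top; 0.005 = pressed level with the drum's top. The spring needs about 5 N to start and 10 N at 5 mm; it does not yield to the cover's own weight, and rises again when let go.
- slide (a joint): How far (m) the steel locking slide is out: 0 home, 0.042 fully out at its stop. Moves stiffly (about 4 N), stays where left. Its flat tongue (22 mm wide, 30 to 35 mm above the table) lies over the bed when home, its end 14 mm from the pin, and keeps the cover up; it is clear of the cover once out by 36 mm or more.
- slide_knob (a point): Centre of the slide's red knob, 32.5 mm above the table: a round knob 26 mm in diameter and 22 mm long, its axis along the jig's x. Home, it is 119 mm from the pin on the jig's -x side. It can be pinched from above with the fingers closing along the jig's y.
- cover: Loose round aluminium cover, about 0.24 kg: disc 92 mm across, 17 thick, flat on the table. Centred in its underside a blind hole 13.2 mm wide, 13 deep, fits over the pin at any yaw. On top a black bar grip 60 mm long (its x), 22 wide (its y), 32 high. Origin: centre of the underside; its height is 35 mm resting on the pin tip, 29 dropped onto the raised bed, 24 pressed onto the drum.
- cover_grip (a point): Centre of the top of the cover's black bar grip, 49 mm above the cover's underside.
- jar: Bystander: clear jar with a white lid, 60 mm across, 85 mm high. Origin: centre of its underside.
- penpot: Bystander: cork-coloured pen pot with pens, 64 mm across, 85 mm high (pens to about 125 mm). Origin: centre of its underside.
- sherdbox: Bystander: open cardboard box of sherds, 90 x 70 x 30 mm. Origin: centre of its underside.

How it is judged:
By the outcome, as a careful person would: the job done as asked, in the order asked, and still so for the second after the job is handed in, while the arm keeps its last pose, push and grip.
It also fails if it takes over 48 s, if anything falls off the work surface, if the arm or the gripper's body presses on something with over 40 N, if the wrist force passes 120 N, or if a joint passes its speed limit or range.

ROBOT

A 7-joint arm with a two-finger parallel gripper is mounted at the origin on the work surface. World frame = base frame: x ahead of the robot, y to its left, z up, the work surface at z = 0. Lengths are in m, angles in rad, forces in N, time in s.
With the tool pointing down it reaches from about 0.425 to 0.925 m from the base axis. Payload 6.8 kg.
Tool frame: the origin (TCP) lies where the fingers leave the gripper's body, on its centre line; the fingertips stand 73 mm ahead of it and the grasp point (between the pads) lies 54 mm ahead of it; z points along the fingers, y is the line along which they close (so a half turn about z gives the same grasp; the last joint's range is limited). The gripper opens to 85 mm and grips with 20 to 120 N. Pads are 22 mm wide; open, the fingers measure 114 mm over their backs; the gripper's body (76 mm by 85 mm) begins 54 mm behind the grasp point. The pads swing forward as they close: fully open they stand 13 mm farther back than shut.
Start: joints at [1.029, 0.477, 0.022, 1.555, -0.011, 1.109, -0.083], TCP at [0.284, -0.612, 0.304] pointing down, gripper open.
Joint ranges: [-2.96, 2.96], [-0.34, 2.1], [-1.41, 1.46], [0.24, 2.44], [-1.37, 4.51], [0.17, 1.92], [-2.96, 2.96]. Speed limits (rad/s): [2.39, 2.39, 3.14, 3.14, 3.14, 3.14, 3.14].

INTERFACE

Orientations are given as a rotation vector (axis times angle).
In Python, from bench import r, camrig gives the robot as it stands (r), with the cameras (camrig).
- The arm moves only by the tool drive_effector, called after ">>>" by a JSON object that holds its "api" and its "payload". Schema: {"type":"object","properties":{"increments":{"type":"string"},"jaw":{"type":"number"},"grip_n":{"type":"number"},"only":{"type":"string"},"quiet":{"type":"boolean"},"lines":{"type":"string"}},"required":["increments"],"additionalProperties":false}. increments is a string of 1 to 5 rows, parted by a bar, with the numbers parted by commas; each row has 6 numbers: dx, dy, dz in a scale on which 1.0 is 0.75 m, then a rotation vector rx, ry, rz in parts of the range, where 1.0 means 2 pi rad; each row is the pose to reach, as a shift and turn from the pose commanded when the call began, along the tool's axes at that moment; what a row does not reach only later rows make up. A row lasts 1/10 s, in which the tool goes at most 0.05 m and 0.15 rad, less where a joint would pass 70% of its speed; a pose out of reach is approached as far as the arm can. jaw is the finger opening in m, set as the call begins (left out keeps the last). The fingers move at their own pace and stop on an object; grip_n is the grip in N (left out, the last holds). Time passes only in rows, so rows that do not move let the fingers close. The tool returns the time, the measured TCP pose, the force, the opening and the grip force at its end. only (a regular expression) keeps the lines of the reply that match it, lines (a string "A,B") keeps lines A to B, and quiet returns only ok. No shift or turn number may pass 1 either way. Input that does not fit is refused with a message, and nothing moves.
- r.get_obs(): the state, without advancing time (a new reading comes with each control period).
- camrig.grab_frame(name): name is "scene" or "top" or "wrist"; returns (picture, depth): 384x512x3 uint8, blue, green, red; 384x512 float32, m along the optical axis (not along the pixel's ray), 0 where there is no reading.
- camrig.camera_info(name): a dict with "camera_matrix" (3x3 intrinsics, pixels), "R" (3x3) and "t" (3): a world point X has camera coordinates R X + t. Camera axes: x right, y down, z forward; pixel columns grow to the right and rows downward; lengths in m; the calibration is good to about 2 mm. A picture is of the moment at which its call begins: read the wrist's pose just before it. camera_info takes no time and is no camera call; for the wrist camera it gives the pose at the moment of the call.
- r.hand_in(): hands the job in; it is judged then, once.
The state is a dict: "clock": time; "joints": joint angles; "qvel": joint speeds; "tau": joint torques, N m; "tcp_pos": TCP position; "orientation": TCP orientation; "contact_force": force on the tool from outside, world axes, zero at the start; "moment": the same for the moment, N m; "grip_width": finger opening in m; "gripper_force": force on a finger pad.
Only numpy, scipy, OpenCV 4.12 (cv2) and the standard library are available. Lean on these libraries where they do the work, as an engineer would, in place of code of your own. Each camera call takes 0.05 s, during which the arm holds its last target. There are 200 camera calls.

## Working session

There is one attempt and no reset: what is moved stays moved. The work goes in short steps, Python scripts to look and compute and a tool call to move; the robot and the scene stay as the last step left them, time stands still between calls to the robot, and variables do not carry over. Pictures are saved under pics/ and viewed, at most 10 in all, crops included, and the job is handed in when it is done.

```bash
ls; mkdir -p pics; cat > h.py <<'E'
import numpy as np, cv2
from scipy.spatial.transform import Rotation as Ro
from bench import r, camrig
def world(name,depth,ci=None):
    ci=ci or camrig.camera_info(name)
    K,R,t=[np.array(ci[k]) for k in("camera_matrix","R","t")]
    v,u=np.mgrid[:384,:512]
    c=np.stack([(u-K[0,2])/K[0,0]*depth,(v-K[1,2])/K[1,1]*depth,depth],-1)
    return (c-t)@R
def delta(p,rot=None):
    o=r.get_obs(); A=Ro.from_rotvec(o["orientation"])
    return A.inv().apply(np.array(p)-o["tcp_pos"])
E
python3 - <<'E'
from h import *
for n in("top","scene"):
    p,d=camrig.grab_frame(n); cv2.imwrite(f"pics/{n}0.png",p); np.save(n+"0.npy",d)
o=r.get_obs(); print(o["clock"],o["tcp_pos"],Ro.from_rotvec(o["orientation"]).as_matrix().round(3))
E
```

```text
bench.py
pics
0.1 [ 0.28352916 -0.61210684  0.3030217 ] [[ 0.907  0.42  -0.001]
 [ 0.42  -0.907  0.001]
 [-0.    -0.002 -1.   ]]
```

View pics/top0.png

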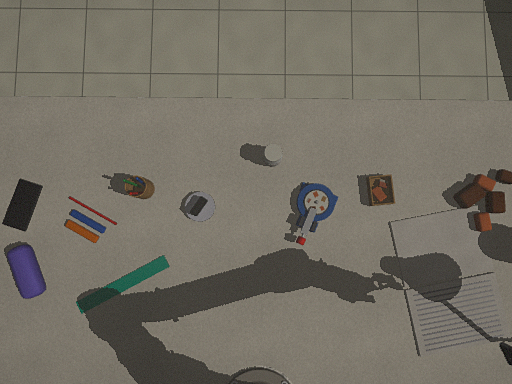

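View pics/scene0.png

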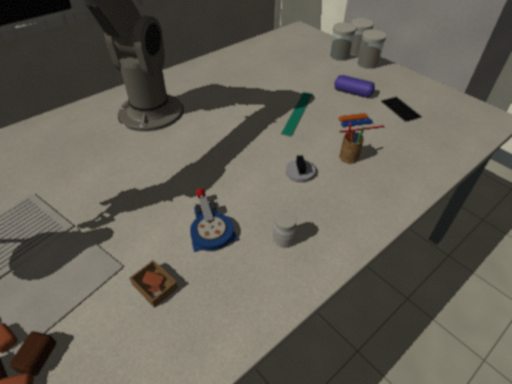

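The top picture shows the jig drum at (316,203), its knob at (301,240), the cover at (199,206) with its grip, the jar at (273,155), the pot at (138,187) and the box at (380,190). The scene picture agrees with this.

```bash
python3 - <<'E'
from h import *
p=cv2.imread("pics/top0.png"); d=np.load("top0.npy"); W=world("top",d)
print("mm/px",np.linalg.norm(W[203,316]-W[203,317]),W[300,50],W[230,250])
hsv=cv2.cvtColor(p,cv2.COLOR_BGR2HSV)
def rep(n,m):
    q=W[m]; print(n,m.sum(),q.mean(0).round(4),q.min(0).round(4),q.max(0).round(4))
def box(u,v,s):
    m=np.zeros(d.shape,bool); m[v-s:v+s,u-s:u+s]=1; return m
H,S,V=hsv[...,0],hsv[...,1],hsv[...,2]
red=((H<8)|(H>172))&(S>150)&(V>70)&box(301,240,10); rep("knob",red)
blue=(H>95)&(H<125)&(S>120)&box(316,203,25); rep("blue",blue)
m=blue&(W[...,2]>.018)&(W[...,2]<.028); c,rad=cv2.minEnclosingCircle(W[m][:,:2].astype(np.float32)); print("drum",c,rad)
z=W[...,2]
m=box(199,206,24)&(z>.010)&(z<.025); c,rad=cv2.minEnclosingCircle(W[m][:,:2].astype(np.float32)); rep("cov",m); print(c,rad)
m=box(199,206,24)&(z>.035); rep("grip",m); print(cv2.minAreaRect((W[m][:,:2]*1000).astype(np.float32)), cv2.fitLine(W[m][:,:2].astype(np.float32),2,0,.01,.01).ravel())
m=box(316,203,50)&(z>.026)&box(309,220,28); rep("slide etc",m); 
for n,u,v in(("jar",273,155),("pot",138,187),("box",380,190)): rep(n,box(u,v,22)&(z>.02))
cv2.imwrite("pics/crop.png",np.hstack([cv2.resize(p[175:255,280:360],(400,400),interpolation=2),cv2.resize(p[175:255,160:240],(400,400),interpolation=2)]))
E
```

```text
mm/px 0.005092217960459867 [ 3.10205910e-01  6.40697968e-01 -4.52682375e-04] [0.52809404 0.03189597 0.00170506]
knob 41 [ 0.4987 -0.1225  0.0427] [ 0.4886 -0.1344  0.0314] [ 0.5094 -0.1119  0.0466]
blue 399 [ 0.6204 -0.1739  0.0258] [ 0.5461 -0.2373  0.002 ] [0.6755 0.0115 1.1211]
drum (0.612998366355896, -0.16844455897808075) 0.059102512896060944
cov 527 [0.6    0.1865 0.017 ] [0.5574 0.1429 0.0114] [0.644  0.2328 0.0247]
(0.6005897521972656, 0.1879831850528717) 0.04590877145528793
grip 170 [0.5964 0.1756 0.1173] [0.5461 0.0115 0.0352] [0.6288 0.211  1.1211]
((562.6182861328125, 112.20507049560547), (195.13861083984375, 59.82457733154297), 63.6635856628418) [0.25665745 0.9665024  0.596355   0.1756177 ]
slide etc 814 [ 0.5807 -0.1531  0.0431] [ 0.4886 -0.2239  0.026 ] [0.6458 0.0115 1.1211]
jar 357 [ 0.7492 -0.0324  0.0842] [ 0.5461 -0.0632  0.0206] [0.7809 0.0115 1.1211]
pot 425 [0.6534 0.3599 0.074 ] [0.5461 0.0115 0.0203] [0.6859 0.3947 1.1211]
box 239 [ 0.6486 -0.3498  0.0773] [ 0.5461 -0.4061  0.0202] [0.7027 0.0115 1.1211]
```

View pics/crop.png

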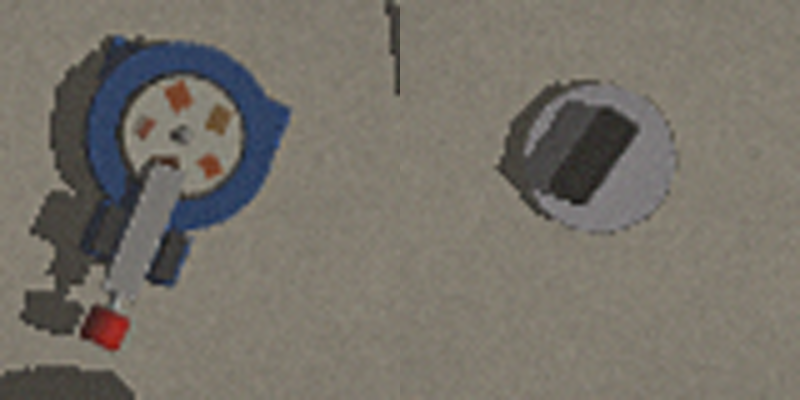

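The crop shows the jig turned about -22° with its slide home. The pin is at crop (181,133), the knob at (107,327), and the cover's grip runs diagonally at right. I'll move over the jig next and measure with the wrist camera.

```bash
python3 - <<'E'
from h import *
p=cv2.imread("pics/top0.png"); d=np.load("top0.npy"); W=world("top",d); z=W[...,2]
m=np.zeros(d.shape,bool); m[182:230,175:223]=1; m&=(z>.042)&(z<.06)
print(m.sum(),W[m].mean(0),cv2.minAreaRect((W[m][:,:2]*1000).astype(np.float32)))
print(delta([.52,-.13,.26])); 
ci=camrig.camera_info("wrist"); R,t=np.array(ci["R"]),np.array(ci["t"]); o=r.get_obs(); A=Ro.from_rotvec(o["orientation"])
print("cam in tool",A.inv().apply(-R.T@t-o["tcp_pos"]),(A.as_matrix().T@R.T).round(3)); print(ci["camera_matrix"])
E
```

```text
151 [0.60013089 0.18739077 0.04837834] ((600.302001953125, 187.60910034179688), (22.09347915649414, 59.289039611816406), 56.44697189331055)
[ 0.417196   -0.33800688  0.04353361]
cam in tool [ 0.07394699 -0.00136132 -0.06976302] [[-0.001 -0.957 -0.289]
 [ 1.    -0.001 -0.001]
 [ 0.001 -0.289  0.957]]
[[288.59246885   0.         255.36583686]
 [  0.         288.59246885 193.07645698]
 [  0.           0.           1.        ]]
```

Units first: shifts go in shares of 0.75 m and turns go in shares of 2 pi rad. So 0.19 m is 0.2533, 0.16 m is 0.2133.

>>> {"api": "drive_effector", "payload": {"increments": "0.0533,-0.04,0,0,0,0 | 0.1067,-0.08,0,0,0,0 | 0.16,-0.12,0.0133,0,0,0 | 0.2133,-0.16,0.0267,0,0,0 | 0.2533,-0.2,0.0267,0,0,0", "jaw": 0.085}}

```text
clock: 0.6
tcp_pos: [0.3939, -0.3935, 0.2824]
orientation: [-3.065, -0.678, 0.001]
contact_force: [0.1, -0.2, 0.3]
grip_width: 0.0849
gripper_force: 0.0
```

>>> {"api": "drive_effector", "payload": {"increments": "0.0533,-0.04,0,0,0,0 | 0.1067,-0.08,0,0,0,0 | 0.16,-0.12,0.0133,0,0,0 | 0.2133,-0.16,0.0267,0,0,0 | 0.2533,-0.2,0.0267,0,0,0"}}

```text
clock: 1.1
tcp_pos: [0.5028, -0.1781, 0.2626]
orientation: [-3.067, -0.677, 0.002]
contact_force: [0.3, -0.9, -0.7]
grip_width: 0.0853
gripper_force: 0.0
```

>>> {"api": "drive_effector", "payload": {"increments": "0.0493,-0.0507,0,0,0,0.0223 | 0.0493,-0.0507,0,0,0,0.0446 | 0.0493,-0.0507,0,0,0,0.0668 | 0.0493,-0.0507,0,0,0,0.0891 | 0.0493,-0.0507,0,0,0,0.1114"}}

```text
clock: 1.6
tcp_pos: [0.5198, -0.1303, 0.2635]
orientation: [3.113, -0.425, -0.001]
contact_force: [0.6, -0.6, -0.4]
grip_width: 0.0851
gripper_force: 0.0
```

>>> {"api": "drive_effector", "payload": {"increments": "0,0,0,0,0,0.0183 | 0,0,0,0,0,0.0183 | 0,0,0,0,0,0.0183"}}

```text
clock: 1.9
tcp_pos: [0.5199, -0.1304, 0.2637]
orientation: [3.086, -0.59, -0.001]
contact_force: [0.5, -0.3, 0.3]
grip_width: 0.0853
gripper_force: 0.0
```

```bash
python3 - <<'E'
from h import *
o=r.get_obs(); ci=camrig.camera_info("wrist"); p,d=camrig.grab_frame("wrist"); cv2.imwrite("pics/w1.png",p); np.save("w1.npy",world("wrist",d,ci))
print(o["clock"],o["tcp_pos"],Ro.from_rotvec(o["orientation"]).as_matrix().round(3))
E
```

```text
1.9 [ 0.51989281 -0.13041584  0.26370453] [[ 0.929 -0.369 -0.   ]
 [-0.369 -0.929 -0.   ]
 [-0.     0.    -1.   ]]
```

View pics/w1.png

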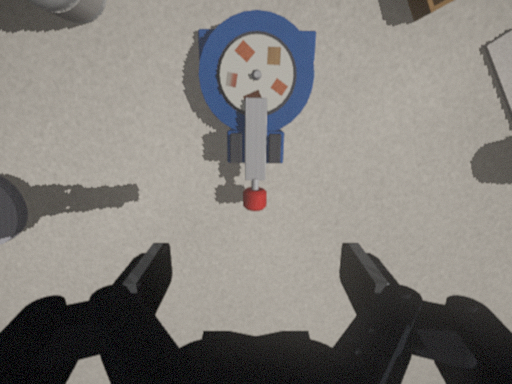

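The wrist picture shows the jig upright in view: pin at (256,74), slide along column 256, knob at (255,199), so yaw is nearly aligned.

```bash
cat > meas.py <<'E'
from h import *
def jig(p,W):
    hsv=cv2.cvtColor(p,cv2.COLOR_BGR2HSV);H,S,V=[hsv[...,i] for i in range(3)]; z=W[...,2]
    red=((H<8)|(H>172))&(S>150)&(V>60)&(z>.036)&(z<.06); 
    n,l,st,c=cv2.connectedComponentsWithStats(red.astype(np.uint8))
    best=[i for i in range(1,n) if st[i,4]>40]
    for i in best: print("red",st[i],W[l==i].mean(0).round(4),W[l==i].min(0).round(4),W[l==i].max(0).round(4))
    b=(H>95)&(H<125)&(S>120)&(z>.019)&(z<.027)
    q=W[b][:,:2]; print("blue n",b.sum())
    c,rad=cv2.minEnclosingCircle(q.astype(np.float32)); print("encl",c,rad)
    g=np.hypot(*(q-c).T)>0.05
    return q
E
python3 - <<'E'
from meas import *
p=cv2.imread("pics/w1.png"); W=np.load("w1.npy"); jig(p,W)
z=W[...,2]
m=np.zeros(z.shape,bool); m[66:82,248:264]=1; m&=(z>.0315); print("pin",m.sum(),W[m].mean(0),W[m].max(0))
# slide bar
m=np.zeros(z.shape,bool); m[95:185,240:272]=1; m&=(z>.032)&(z<.039); print("bar",m.sum(),cv2.minAreaRect((W[m][:,:2]*1000).astype(np.float32)))
E
```

```text
red [248 190  18  20 273] [ 0.4989 -0.1224  0.0435] [ 0.4883 -0.1324  0.0361] [ 0.5093 -0.111   0.0469]
blue n 4119
encl (0.6055421829223633, -0.1670302450656891) 0.06590157002210617
pin 85 [ 0.6141015  -0.16721527  0.0371876 ] [ 0.61932152 -0.15599712  0.33342896]
bar 1948 ((554.0361938476562, -142.4444580078125), (32.170616149902344, 87.91844940185547), 68.56394958496094)
```

```bash
python3 -c "
from h import *
print(delta([.5,-.1228,.088]))"
```

```text
[-0.02130152  0.00022446  0.17576021]
```

Scaled: 0.175 m is 0.2333, 0.15 m is 0.2.

>>> {"api": "drive_effector", "payload": {"increments": "-0.028,0,0.0533,0,0,0 | -0.028,0,0.1067,0,0,0 | -0.028,0,0.16,0,0,0 | -0.028,0,0.2,0,0,0 | -0.028,0,0.2333,0,0,0"}}

```text
clock: 2.45
tcp_pos: [0.4999, -0.1226, 0.0871]
orientation: [-3.085, 0.592, 0.002]
contact_force: [0.4, -0.3, -0.4]
grip_width: 0.085
gripper_force: 0.0
```

>>> {"api": "drive_effector", "payload": {"increments": "0,0,0,0,0,0 | 0,0,0,0,0,0 | 0,0,0,0,0,0 | 0,0,0,0,0,0 | 0,0,0,0,0,0", "jaw": 0.0, "grip_n": 40}}

```text
clock: 2.95
tcp_pos: [0.5018, -0.1222, 0.0906]
orientation: [-3.084, 0.594, -0.005]
contact_force: [0.0, 2.5, 5.6]
grip_width: 0.0245
gripper_force: 38.9
```

>>> {"api": "drive_effector", "payload": {"increments": "0,0,0,0,0,0 | 0,0,0,0,0,0 | 0,0,0,0,0,0 | 0,0,0,0,0,0 | 0,0,0,0,0,0"}}

```text
clock: 3.45
tcp_pos: [0.5018, -0.1221, 0.0906]
orientation: [-3.084, 0.594, -0.005]
contact_force: [-0.8, 2.0, 5.2]
grip_width: 0.0244
gripper_force: 38.9
```

Scaled: -0.05 m is -0.0667, -0.046 m is -0.0613.

>>> {"api": "drive_effector", "payload": {"increments": "-0.016,0,0,0,0,0 | -0.032,0,0,0,0,0 | -0.048,0,0,0,0,0 | -0.0613,0,0,0,0,0 | -0.0667,0,0,0,0,0"}}

```text
clock: 3.95
tcp_pos: [0.4663, -0.1076, 0.0922]
orientation: [-3.083, 0.597, -0.047]
contact_force: [36.7, -16.6, -31.3]
grip_width: 0.0244
gripper_force: 42.5
```

>>> {"api": "drive_effector", "payload": {"increments": "0,0,0,0,0,0 | 0,0,0,0,0,0 | 0,0,0,0,0,0"}}

```text
clock: 4.25
tcp_pos: [0.4664, -0.1077, 0.0921]
orientation: [-3.083, 0.598, -0.045]
contact_force: [28.6, -13.8, -24.6]
grip_width: 0.024
gripper_force: 43.0
```

Scaled: 0.008 m is 0.0107.

>>> {"api": "drive_effector", "payload": {"increments": "0.0107,0,0,0,0,0 | 0.0107,0,0,0,0,0 | 0.0107,0,0,0,0,0"}}

```text
clock: 4.55
tcp_pos: [0.4675, -0.1081, 0.0916]
orientation: [-3.084, 0.596, -0.022]
contact_force: [9.8, -2.3, 1.2]
grip_width: 0.024
gripper_force: 45.6
```

>>> {"api": "drive_effector", "payload": {"increments": "0,0,0,0,0,0 | 0,0,0,0,0,0 | 0,0,0,0,0,0 | 0,0,0,0,0,0", "jaw": 0.085}}

```text
clock: 4.95
tcp_pos: [0.461, -0.107, 0.0889]
orientation: [3.085, -0.595, -0.001]
contact_force: [-0.0, -0.1, 0.1]
grip_width: 0.0805
gripper_force: 0.0
```

>>> {"api": "drive_effector", "payload": {"increments": "0,0,-0.0533,0,0,0 | 0,0,-0.1067,0,0,0 | 0,0,-0.16,0,0,0 | 0.0267,0,-0.2133,0,0,0 | 0.0533,0,-0.24,0,0,0"}}

```text
clock: 5.45
tcp_pos: [0.4996, -0.1222, 0.2725]
orientation: [-3.085, 0.595, -0.007]
contact_force: [0.2, -0.3, -0.7]
grip_width: 0.0851
gripper_force: 0.0
```

```bash
python3 - <<'E'
from meas import *
camrig.grab_frame("wrist")
o=r.get_obs(); ci=camrig.camera_info("wrist"); p,d=camrig.grab_frame("wrist"); W=world("wrist",d,ci);cv2.imwrite("pics/w2.png",p); np.save("w2.npy",W)
print(o["clock"],o["tcp_pos"]); jig(p,W)
E
```

```text
5.5 [ 0.50367507 -0.12356235  0.27486788]
red [249 204  17  19 228] [ 0.4666 -0.1095  0.0434] [ 0.4564 -0.1188  0.0368] [ 0.477  -0.0976  0.0465]
blue n 4629
encl (0.5992110371589661, -0.16686458885669708) 0.07276811450719833
```

View pics/w2.png

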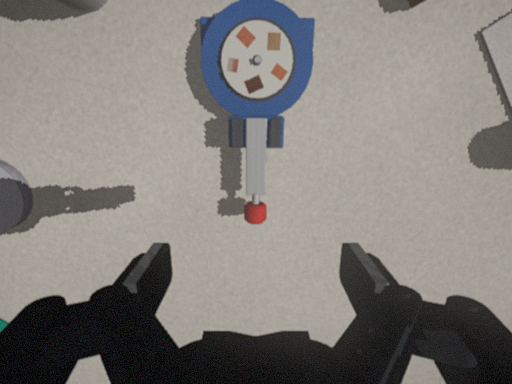

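The slide is nearly out: its tongue end is at (257,118), the pin at (257,60) and the knob at (256,212). I need to know exactly how far, so I'll measure it from a stationary frame.

>>> {"api": "drive_effector", "payload": {"increments": "0,0,0,0,0,0 | 0,0,0,0,0,0"}}

```text
clock: 5.75
tcp_pos: [0.497, -0.1216, 0.2673]
orientation: [3.085, -0.595, -0.006]
contact_force: [-0.6, 0.4, -0.5]
grip_width: 0.0847
gripper_force: 0.0
```

```bash
cat > sl.py <<'E'
from meas import *
ax=np.array([np.cos(np.radians(-21.5)),np.sin(np.radians(-21.5))]); lat=np.array([-ax[1],ax[0]])
def sl(W,p):
    z=W[...,2]; xy=W[...,:2]; rel=xy-np.array([.6135,-.1675]); a=rel@ax; b=rel@lat
    m=(z>.029)&(z<.045)&(np.hypot(a,b)<.02); print("pin a,b",m.sum(),np.median(a[m]),np.median(b[m]), W[m].mean(0))
    m=(z>.030)&(z<.040)&(abs(b)<.007)&(a<-.012)&(a>-.15)
    print("bar",m.sum(),np.percentile(a[m],[0,1,50,99,100]).round(4),"lat",[np.median(b[m&(abs(a-c)<.01)]).round(4) for c in(-.05,-.06,-.08,-.1)])
    hsv=cv2.cvtColor(p,cv2.COLOR_BGR2HSV); k=((hsv[...,0]<8)|(hsv[...,0]>172))&(hsv[...,1]>150)&(z>.036)&(z<.06)&(a<-.09)
    print("knob",k.sum(),np.percentile(a[k],[0,50,100]).round(4),np.median(b[k]).round(4))
E
python3 - <<'E'
from sl import *
sl(np.load("w1.npy"),cv2.imread("pics/w1.png"))
ci=camrig.camera_info("wrist"); p,d=camrig.grab_frame("wrist"); W=world("wrist",d,ci); np.save("w3.npy",W); cv2.imwrite("pics/w3.png",p)
sl(W,p); print(r.get_obs()["tcp_pos"])
p,d=camrig.grab_frame("top"); sl(world("top",d),p); sl(world("top",np.load("top0.npy")),cv2.imread("pics/top0.png"))
E
```

```text
pin a,b 705 0.00034274397615556893 0.0006325631875563283 [ 0.61385974 -0.16746733  0.03007631]
bar 1229 [-0.1359 -0.1145 -0.0624 -0.0186 -0.012 ] lat [np.float64(-0.0001), np.float64(-0.0001), np.float64(-0.0001), np.float64(0.001)]
knob 275 [-0.1334 -0.1229 -0.1142] 0.0001
pin a,b 671 -4.719879552215335e-05 -6.381625902222576e-05 [ 0.61332988 -0.16760435  0.03013306]
bar 1235 [-0.1497 -0.1492 -0.0962 -0.0195 -0.0141] lat [np.float64(-0.0002), np.float64(-0.0006), np.float64(0.0004), np.float64(0.0005)]
knob 254 [-0.1681 -0.1582 -0.1485] -0.0001
[ 0.4970881  -0.1215397   0.26725673]
pin a,b 71 0.0007982966271785569 0.00039834954430120176 [ 0.61394312 -0.16794287  0.03070537]
bar 88 [-0.1466 -0.1461 -0.0729 -0.0144 -0.0133] lat [np.float64(0.0009), np.float64(0.0), np.float64(0.0005), np.float64(0.0016)]
knob 40 [-0.168  -0.1588 -0.1481] 0.0006
pin a,b 75 -0.0013360374181308982 0.00022004687439690062 [ 0.61307671 -0.1675254   0.03106959]
bar 145 [-0.1294 -0.1211 -0.0644 -0.0147 -0.0127] lat [np.float64(0.0003), np.float64(0.0), np.float64(0.0007), np.float64(0.0003)]
knob 41 [-0.1333 -0.1239 -0.1141] 0.0006
```

```bash
python3 -c "
from h import *
print(delta([.4665,-.1096,.090]))"
```

```text
[-0.03246056  0.00020336  0.17752616]
```

Scaled: 0.177 m is 0.236, 0.155 m is 0.2067.

>>> {"api": "drive_effector", "payload": {"increments": "-0.0427,0,0.0533,0,0,0 | -0.0427,0,0.1067,0,0,0 | -0.0427,0,0.16,0,0,0 | -0.0427,0,0.2067,0,0,0 | -0.0427,0,0.236,0,0,0"}}

```text
clock: 6.35
tcp_pos: [0.4667, -0.1096, 0.0889]
orientation: [3.085, -0.594, -0.007]
contact_force: [-0.1, -0.1, 0.4]
grip_width: 0.085
gripper_force: 0.0
```

>>> {"api": "drive_effector", "payload": {"increments": "0,0,0,0,0,0 | 0,0,0,0,0,0 | 0,0,0,0,0,0 | 0,0,0,0,0,0 | 0,0,0,0,0,0", "jaw": 0.0, "grip_n": 60}}

```text
clock: 6.85
tcp_pos: [0.4703, -0.1092, 0.0936]
orientation: [-3.084, 0.594, -0.005]
contact_force: [0.0, 4.5, 6.6]
grip_width: 0.0237
gripper_force: 58.4
```

>>> {"api": "drive_effector", "payload": {"increments": "-0.004,0,0,0,0,0 | -0.008,0,0,0,0,0 | -0.012,0,0,0,0,0 | -0.0133,0,0,0,0,0 | -0.0133,0,0,0,0,0"}}

```text
clock: 7.35
tcp_pos: [0.4689, -0.1087, 0.0941]
orientation: [-3.083, 0.597, -0.034]
contact_force: [23.1, -8.4, -24.0]
grip_width: 0.0235
gripper_force: 60.6
```

>>> {"api": "drive_effector", "payload": {"increments": "0,0,0,0,0,0 | 0,0,0,0,0,0 | 0,0,0,0,0,0 | 0,0,0,0,0,0", "jaw": 0.085}}

```text
clock: 7.75
tcp_pos: [0.4591, -0.1062, 0.0921]
orientation: [3.085, -0.595, -0.001]
contact_force: [0.2, -0.0, 0.1]
grip_width: 0.08
gripper_force: 0.0
```

>>> {"api": "drive_effector", "payload": {"increments": "0,0,-0.0533,0,0,0 | 0,0,-0.1067,0,0,0 | 0,0,-0.16,0,0,0 | 0.0267,0,-0.2,0,0,0 | 0.04,0,-0.2267,0,0,0"}}

```text
clock: 8.25
tcp_pos: [0.4887, -0.1178, 0.2648]
orientation: [-3.085, 0.595, -0.006]
contact_force: [0.5, 0.6, -0.5]
grip_width: 0.0849
gripper_force: 0.0
```

>>> {"api": "drive_effector", "payload": {"increments": "0,0,0,0,0,0 | 0,0,0,0,0,0 | 0,0,0,0,0,0"}}

```text
clock: 8.55
tcp_pos: [0.4862, -0.1172, 0.2606]
orientation: [3.085, -0.595, -0.005]
contact_force: [0.6, -0.8, -0.2]
grip_width: 0.0852
gripper_force: 0.0
```

```bash
python3 - <<'E'
from sl import *
ci=camrig.camera_info("wrist"); p,d=camrig.grab_frame("wrist"); W=world("wrist",d,ci); np.save("w4.npy",W); cv2.imwrite("pics/w4.png",p)
sl(W,p); print(r.get_obs()["tcp_pos"])
def prof(W):
    z=W[...,2]; rel=W[...,:2]-np.array([.6135,-.1675]); a=rel@ax; b=rel@lat
    for lo in range(-182,6,4):
        m=(abs(b)<.005)&(a*1000>=lo)&(a*1000<lo+4)&(z<.2); print(lo,(np.median(z[m])*1000).round(1) if m.any() else None,end="; ")
    print()
prof(np.load("w1.npy")); prof(W)
E
```

```text
pin a,b 711 0.0001311244769736637 4.411973132394392e-05 [ 0.6136425  -0.1675407   0.03010169]
bar 1268 [-0.1498 -0.1492 -0.0968 -0.02   -0.0125] lat [np.float64(-0.0001), np.float64(-0.0001), np.float64(0.0), np.float64(0.0006)]
knob 266 [-0.1677 -0.1579 -0.1489] 0.0
[ 0.48625647 -0.11718574  0.26054487]
-182 0.1; -178 0.2; -174 0.1; -170 0.6; -166 0.2; -162 -0.2; -158 0.1; -154 -0.3; -150 None; -146 None; -142 None; -138 42.5; -134 44.8; -130 44.7; -126 44.7; -122 44.4; -118 41.1; -114 36.1; -110 36.2; -106 35.8; -102 34.8; -98 34.7; -94 34.9; -90 34.8; -86 35.0; -82 34.7; -78 34.9; -74 35.1; -70 34.8; -66 35.3; -62 34.9; -58 35.0; -54 34.8; -50 35.0; -46 34.6; -42 34.9; -38 34.9; -34 35.0; -30 35.0; -26 34.6; -22 32.0; -18 29.0; -14 28.8; -10 28.9; -6 29.4; -2 34.1; 2 32.8; 
-182 None; -178 None; -174 43.2; -170 44.2; -166 44.4; -162 44.5; -158 44.7; -154 43.6; -150 35.8; -146 35.9; -142 35.4; -138 35.0; -134 34.7; -130 35.0; -126 34.9; -122 35.0; -118 35.2; -114 35.0; -110 35.2; -106 35.2; -102 35.0; -98 34.9; -94 35.0; -90 35.0; -86 34.9; -82 35.0; -78 35.1; -74 34.8; -70 35.0; -66 34.9; -62 34.9; -58 34.9; -54 24.1; -50 23.9; -46 24.0; -42 24.1; -38 24.7; -34 28.7; -30 29.0; -26 28.9; -22 29.3; -18 29.1; -14 28.6; -10 29.0; -6 29.2; -2 34.0; 2 32.7;
```

The tongue end is now 55–56 mm from the pin and didn't move under a further 24 N pull, so the slide is at its stop. Next is the cover.

```bash
python3 -c "
from h import *
print(delta([.56,.17,.26]))"
```

```text
[-0.03831352 -0.2940169   0.00043764]
```

Scaled: -0.235 m is -0.3133, -0.19 m is -0.2533.

>>> {"api": "drive_effector", "payload": {"increments": "-0.008,-0.064,0,0,0,0 | -0.016,-0.128,0,0,0,0 | -0.024,-0.192,0,0,0,0 | -0.032,-0.2533,0,0,0,0 | -0.04,-0.3133,0,0,0,0"}}

```text
clock: 9.1
tcp_pos: [0.5465, 0.1137, 0.2607]
orientation: [3.084, -0.594, -0.003]
contact_force: [1.1, -0.5, -0.7]
grip_width: 0.085
gripper_force: 0.0
```

>>> {"api": "drive_effector", "payload": {"increments": "-0.008,-0.06,0,0,0,0 | -0.0107,-0.0787,0,0,0,0.0159 | -0.0107,-0.0787,0,0,0,0.0334 | -0.0107,-0.0787,0,0,0,0.0334 | -0.0107,-0.0787,0,0,0,0.0334"}}

```text
clock: 9.6
tcp_pos: [0.5611, 0.169, 0.261]
orientation: [3.005, -0.911, -0.002]
contact_force: [-0.6, 0.4, 0.8]
grip_width: 0.0847
gripper_force: 0.0
```

```bash
python3 - <<'E'
from h import *
ci=camrig.camera_info("wrist"); o=r.get_obs(); p,d=camrig.grab_frame("wrist"); W=world("wrist",d,ci); np.save("w5.npy",W); cv2.imwrite("pics/w5.png",p)
A=Ro.from_rotvec(o["orientation"]).as_matrix(); print(o["tcp_pos"],np.degrees(np.arctan2(A[1,0],A[0,0])),A[:,2])
z=W[...,2]; near=np.hypot(W[...,0]-.6,W[...,1]-.1875)<.06
m=near&(z>.044)&(z<.055); print("grip",m.sum(),W[m].mean(0),cv2.minAreaRect((W[m][:,:2]*1000).astype(np.float32)))
m=near&(z>.012)&(z<.022); print("disc",cv2.minEnclosingCircle(W[m][:,:2].astype(np.float32)))
E
```

```text
[0.56109435 0.1689782  0.26096811] -33.72649808437899 [-0.00165569 -0.00107681 -0.99999805]
grip 1328 [0.59920762 0.1886398  0.04863164] ((598.3792114257812, 189.84010314941406), (21.992944717407227, 59.784202575683594), 54.908084869384766)
disc ((0.5985179543495178, 0.1898016333580017), 0.04609663784503937)
```

View pics/w5.png

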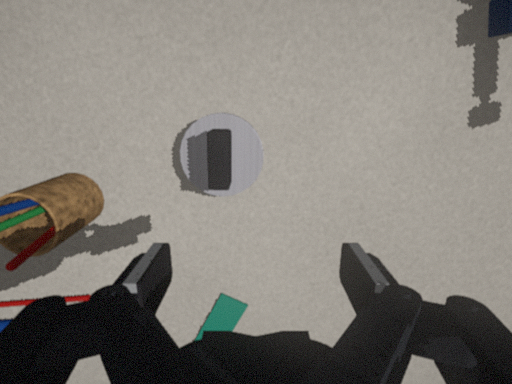

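The cover is at (221,155) with its grip upright in the picture, about 1.4° off the tool. The pot is well to the left.

```bash
python3 -c "
from h import *
print(delta([.5987,.1895,.0955]))"
```

```text
[ 0.01973627 -0.03825719  0.16564866]
```

Scaled: 0.15 m is 0.2, 0.12 m is 0.16, 0.024 rad is 0.0038.

>>> {"api": "drive_effector", "payload": {"increments": "0.0267,-0.0507,0,0,0,0.0038 | 0.0267,-0.0507,0.0533,0,0,0.0038 | 0.0267,-0.0507,0.1067,0,0,0.0038 | 0.0267,-0.0507,0.16,0,0,0.0038 | 0.0267,-0.0507,0.2,0,0,0.0038"}}

```text
clock: 10.15
tcp_pos: [0.5985, 0.1886, 0.1093]
orientation: [2.993, -0.949, -0.003]
contact_force: [0.2, 0.1, 0.1]
grip_width: 0.085
gripper_force: 0.0
```

>>> {"api": "drive_effector", "payload": {"increments": "0,0,0.0133,0,0,0 | 0,0,0.02,0,0,0 | 0,0,0.02,0,0,0"}}

```text
clock: 10.45
tcp_pos: [0.6, 0.1898, 0.0976]
orientation: [-2.994, 0.951, -0.001]
contact_force: [0.9, -0.3, 0.2]
grip_width: 0.0849
gripper_force: 0.0
```

>>> {"api": "drive_effector", "payload": {"increments": "0,0,0,0,0,0 | 0,0,0,0,0,0 | 0,0,0,0,0,0 | 0,0,0,0,0,0 | 0,0,0,0,0,0", "jaw": 0.0, "grip_n": 90}}

```text
clock: 10.95
tcp_pos: [0.5998, 0.1899, 0.0977]
orientation: [-2.994, 0.951, -0.001]
contact_force: [-1.0, -1.0, 8.0]
grip_width: 0.0203
gripper_force: 90.4
```

>>> {"api": "drive_effector", "payload": {"increments": "0,0,0,0,0,0 | 0,0,0,0,0,0"}}

```text
clock: 11.15
tcp_pos: [0.5998, 0.1899, 0.0977]
orientation: [-2.994, 0.951, -0.001]
contact_force: [-1.0, -0.7, 6.5]
grip_width: 0.0202
gripper_force: 90.3
```

Scaled: -0.11 m is -0.1467, -0.07 m is -0.0933.

>>> {"api": "drive_effector", "payload": {"increments": "0,0,-0.04,0,0,0 | 0,0,-0.0933,0,0,0 | 0,0,-0.1467,0,0,0 | 0,0,-0.1467,0,0,0 | 0,0,-0.1467,0,0,0"}}

```text
clock: 11.65
tcp_pos: [0.5995, 0.19, 0.2074]
orientation: [-2.993, 0.951, -0.001]
contact_force: [-0.0, -0.0, -3.2]
grip_width: 0.02
gripper_force: 89.2
```

```bash
python3 - <<'E'
from h import *
p0,d0=camrig.grab_frame("top"); cv2.imwrite("pics/t6.png",p0); np.save("t6.npy",d0)
ci=camrig.camera_info("wrist"); o=r.get_obs(); p,d=camrig.grab_frame("wrist"); W=world("wrist",d,ci); np.save("w6.npy",W); cv2.imwrite("pics/w6.png",p)
A=Ro.from_rotvec(o["orientation"]); L=A.inv().apply((W-o["tcp_pos"]).reshape(-1,3)).reshape(W.shape); np.save("L6.npy",L)
print(o["tcp_pos"]); cv2.imwrite("pics/b6.png",np.hstack([p[:, :],cv2.resize(p0[150:250,140:240],(384,384))])[:, 96:896])
E
```

```text
[0.59866529 0.18958147 0.20592142]
```

View pics/b6.png

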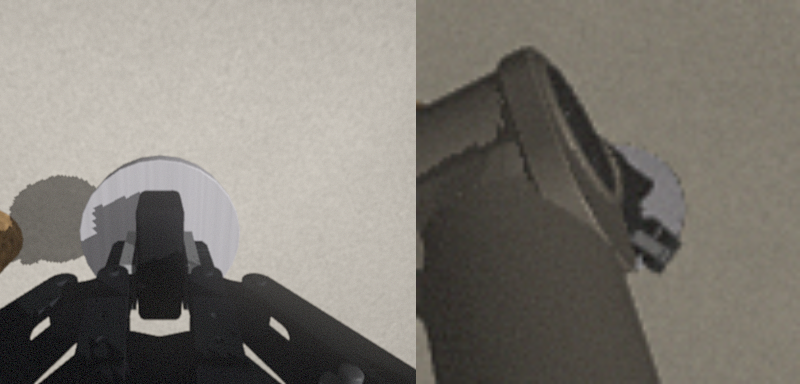

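The cover is held and lifted: the disc fills (80–240, 155–290) of the left half, with its grip between the fingers. I'll fit the disc's centre in the tool frame.

```bash
python3 - <<'E'
from h import *
from scipy.optimize import least_squares
p=cv2.imread("pics/w6.png"); L=np.load("L6.npy"); hsv=cv2.cvtColor(p,cv2.COLOR_BGR2HSV)
z=L[...,2]; v,u=np.mgrid[:384,:512]
m=(z>.06)&(z<.095)&(v>150)&(v<300)&(u>170)&(u<340)&(p.min(-1)>75)
q=L[m]; print(len(q),np.percentile(q[:,2],[1,5,25,50,75,95,99]).round(4))
A=np.c_[q[:,:2],np.ones(len(q))]; k=np.ones(len(q),bool)
for _ in range(5):
    s=np.linalg.lstsq(A[k],q[k,2],rcond=None)[0]; k=abs(A@s-q[:,2])<.003
print("plane",s,k.sum())
mm=np.zeros(m.shape,bool); mm[m]=k
h=cv2.convexHull(L[mm][:,:2].astype(np.float32))[:,0]; h=h[(h[:,0]>0.005)]
f=least_squares(lambda c:np.hypot(*(h-c[:2]).T)-c[2],[0,0,.046],loss="soft_l1",f_scale=.0005); print(f.x,len(h))
f=least_squares(lambda c:np.hypot(*(h-c[:2]).T)-.046,[0,0],loss="soft_l1",f_scale=.0005); print(f.x)
# grip top front edge
g=(z>.03)&(z<.056)&(p.max(-1)<70)&(abs(L[...,1])<.014)&(L[...,0]>.012)&(L[...,0]<.05); print("grip front",np.percentile(L[g],[1,50,99],axis=0).round(4))
E
```

```text
9904 [0.066  0.0798 0.0805 0.0809 0.0813 0.0823 0.0915]
plane [ 3.06265016e-03 -3.25663300e-05  8.08380075e-02] 9410
[-0.0003095  -0.00116075  0.04556654] 41
[-0.00084907 -0.00114624]
grip front [[ 0.0122 -0.0119  0.0476]
 [ 0.022  -0.0014  0.0492]
 [ 0.0296  0.0088  0.0553]]
```

```bash
python3 -c "
from h import *
print(delta([.6135,-.1689,.16]))"
```

```text
[0.21928352 0.28382362 0.04555971]
```

Scaled: 0.181 m is 0.2413, 0.142 m is 0.1893.

>>> {"api": "drive_effector", "payload": {"increments": "0.0267,0.036,0,0,0,0 | 0.0667,0.0867,0,0,0,0 | 0.1067,0.1387,0,0,0,0 | 0.1467,0.1893,0,0,0,0 | 0.1867,0.2413,0,0,0,0"}}

```text
clock: 12.25
tcp_pos: [0.6081, -0.0404, 0.2048]
orientation: [2.993, -0.95, -0.005]
contact_force: [1.1, -0.5, -2.8]
grip_width: 0.0201
gripper_force: 89.0
```

>>> {"api": "drive_effector", "payload": {"increments": "0.04,0.052,0,0,0,0 | 0.08,0.104,0,0,0,0 | 0.1053,0.1373,0,0,0,0 | 0.1053,0.1373,0.04,0,0,0 | 0.1053,0.1373,0.0587,0,0,0"}}

```text
clock: 12.75
tcp_pos: [0.612, -0.1695, 0.1589]
orientation: [2.992, -0.955, -0.009]
contact_force: [-0.4, 0.7, -4.4]
grip_width: 0.0203
gripper_force: 89.1
```

>>> {"api": "drive_effector", "payload": {"increments": "0,0,0,0,0,0 | 0,0,0,0,0,0 | 0,0,0,0,0,0"}}

```text
clock: 13.05
tcp_pos: [0.6151, -0.1672, 0.1637]
orientation: [-2.995, 0.948, -0.002]
contact_force: [-0.5, 0.9, -2.7]
grip_width: 0.0202
gripper_force: 89.0
```

```bash
python3 -c "
from h import *
for i in range(3):
    print(r.get_obs()['tcp_pos'],delta([.6135,-.1689,.16])); camrig.grab_frame('scene')"
```

```text
[ 0.61512557 -0.16721231  0.16366255] [-0.00036087  0.00231878  0.00366034]
[ 0.61521259 -0.16747222  0.16393214] [-0.00058351  0.0021572   0.00392928]
[ 0.61512639 -0.16773728  0.16396542] [-0.00066543  0.00189077  0.0039628 ]
```

Scaled: 0.022 m is 0.0293, 0.0018 m is 0.0024.

>>> {"api": "drive_effector", "payload": {"increments": "-0.0007,0.0024,0,0,0,0 | -0.0007,0.0024,0.0133,0,0,0 | -0.0007,0.0024,0.0267,0,0,0 | -0.0007,0.0024,0.0293,0,0,0 | -0.0007,0.0024,0.0293,0,0,0"}}

```text
clock: 13.7
tcp_pos: [0.6124, -0.1694, 0.1398]
orientation: [2.994, -0.951, -0.003]
contact_force: [0.7, 0.2, -2.7]
grip_width: 0.0204
gripper_force: 89.0
```

>>> {"api": "drive_effector", "payload": {"increments": "0,0,0,0,0,0 | 0,0,0,0,0,0"}}

```text
clock: 13.9
tcp_pos: [0.6132, -0.1696, 0.1412]
orientation: [-2.994, 0.951, -0.001]
contact_force: [0.7, -0.3, -2.1]
grip_width: 0.0204
gripper_force: 89.0
```

```bash
python3 -c "
from h import *
for i in range(2):
    p,d=camrig.grab_frame('scene'); print(r.get_obs()['tcp_pos'],delta([.6135,-.1689,.137]))"
```

```text
[ 0.61323765 -0.169624    0.14124247] [-0.00020644 -0.00074141  0.00424255]
[ 0.61318165 -0.16961104  0.14124454] [-0.00015299 -0.0007633   0.00424465]
```

Scaled: 0.013 m is 0.0173, -0.0007 m is -0.0009.

>>> {"api": "drive_effector", "payload": {"increments": "0,-0.0009,0.004,0,0,0 | 0,-0.0009,0.008,0,0,0 | 0,-0.0009,0.012,0,0,0 | 0,-0.0009,0.0147,0,0,0 | 0,-0.0009,0.0173,0,0,0"}}

```text
clock: 14.5
tcp_pos: [0.6133, -0.169, 0.1276]
orientation: [2.994, -0.951, -0.0]
contact_force: [-0.5, 0.3, -2.8]
grip_width: 0.0205
gripper_force: 89.0
```

>>> {"api": "drive_effector", "payload": {"increments": "0,0,0,0,0,0 | 0,0,0,0,0,0"}}

```text
clock: 14.7
tcp_pos: [0.6134, -0.169, 0.1279]
orientation: [2.994, -0.951, -0.0]
contact_force: [-0.6, 1.1, -2.8]
grip_width: 0.0201
gripper_force: 89.0
```

Underside is below the pin tip with no contact force, so the pin is in the hole. Pressing now.

Scaled: 0.008 m is 0.0107, 0.006 m is 0.008.

>>> {"api": "drive_effector", "payload": {"increments": "0,0,0.0027,0,0,0 | 0,0,0.0053,0,0,0 | 0,0,0.008,0,0,0 | 0,0,0.0107,0,0,0 | 0,0,0.0107,0,0,0"}}

```text
clock: 15.2
tcp_pos: [0.6136, -0.1691, 0.1217]
orientation: [2.994, -0.951, 0.001]
contact_force: [-5.5, 0.9, 14.0]
grip_width: 0.0201
gripper_force: 91.4
```

>>> {"api": "drive_effector", "payload": {"increments": "0,0,0,0,0,0 | 0,0,0,0,0,0"}}

```text
clock: 15.4
tcp_pos: [0.6136, -0.1691, 0.1217]
orientation: [2.994, -0.951, 0.001]
contact_force: [-5.2, 1.4, 13.6]
grip_width: 0.0206
gripper_force: 91.3
```

Scaled: 0.004 m is 0.0053, 0.002 m is 0.0027.

>>> {"api": "drive_effector", "payload": {"increments": "0,0,0.0027,0,0,0 | 0,0,0.0053,0,0,0 | 0,0,0.0053,0,0,0 | 0,0,0.0053,0,0,0"}}

```text
clock: 15.8
tcp_pos: [0.6137, -0.1691, 0.1216]
orientation: [2.994, -0.952, 0.002]
contact_force: [-16.8, 4.0, 44.3]
grip_width: 0.02
gripper_force: 95.7
```

```bash
python3 - <<'E'
from sl import *
o=r.get_obs(); print(o["tcp_pos"],o["contact_force"],o["moment"],Ro.from_rotvec(o["orientation"]).as_matrix()[:,2])
ci=camrig.camera_info("wrist"); p,d=camrig.grab_frame("wrist"); W=world("wrist",d,ci); z=W[...,2]
m=(np.hypot(W[...,0]-.6135,W[...,1]+.1675)<.045)&(z>.03)&(z<.052)&(p.min(-1)>75); q=W[m]
print("cover top plane",m.sum(),np.median(q[:,2]),np.linalg.lstsq(np.c_[q[:,:2]-q[:,:2].mean(0),np.ones(len(q))],q[:,2],rcond=None)[0])
ps,ds=camrig.grab_frame("scene"); cv2.imwrite("pics/s9.png",np.hstack([cv2.resize(ps[150:300,130:310],(480,400),interpolation=2),cv2.resize(p,(320,240))] if 0 else [cv2.resize(ps[150:300,130:310],(480,400),interpolation=2)]))
E
```

```text
[ 0.6136566  -0.16907504  0.12158491] [-16.77187588   4.00076909  44.33596346] [0.83201255 3.84927657 0.02377417] [ 9.28137142e-04 -4.67926183e-04 -9.99999460e-01]
cover top plane 8860 0.04091812234703063 [-0.00065861 -0.00017349  0.04093553]
```

View pics/s9.png

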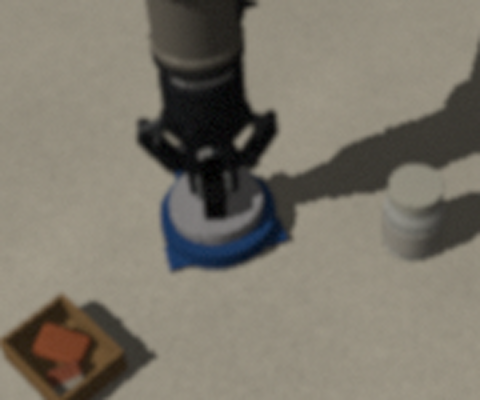

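The cover sits flat on the drum: its top is level at 41 mm, and the jar and box haven't moved. I'll ease the push a little, check the slide from above, and then hand in.

Scaled: -0.002 m is -0.0027.

>>> {"api": "drive_effector", "payload": {"increments": "0,0,-0.0027,0,0,0 | 0,0,-0.0027,0,0,0 | 0,0,-0.0027,0,0,0"}}

```text
clock: 16.2
tcp_pos: [0.6137, -0.1691, 0.1217]
orientation: [2.994, -0.952, 0.002]
contact_force: [-11.4, 2.7, 29.4]
grip_width: 0.02
gripper_force: 93.5
```

```bash
python3 - <<'E'
from sl import *
p,d=camrig.grab_frame("top"); W=world("top",d); sl(W,p)
hsv=cv2.cvtColor(p,cv2.COLOR_BGR2HSV); print("red px",(((hsv[...,0]<8)|(hsv[...,0]>172))&(hsv[...,1]>150))[225:265,280:315].sum()); o=r.get_obs(); print(o["tcp_pos"],o["contact_force"])
E
```

```text
pin a,b 7 -0.006624667522994456 0.017039144325693298 [ 0.61362766 -0.1497759   0.04083944]
bar 145 [-0.1466 -0.1456 -0.0955 -0.0344 -0.0282] lat [np.float64(0.001), np.float64(0.0007), np.float64(0.0004), np.float64(-0.0)]
knob 40 [-0.1692 -0.1593 -0.1491] 0.0021
red px 40
[ 0.61364231 -0.1690841   0.12168618] [-11.32746188   2.60458638  29.6022714 ]
```

The slide is still fully out (knob 159 mm from the pin), and the cover is held down with about 30 N.

```bash
python3 -c "
from bench import r, camrig
print(r.hand_in())"
```

```text
the job is handed in; nothing more can be done
None
```

The job is handed in at about 16 s: the slide is out at its stop, and the cover is on the pin, level on the drum and held down with about 30 N; the jar and box look unmoved, and I did not re-check the pen pot at the end.

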